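Find the worn dishwasher roller by feel

ROBOT

A 6-joint arm with a two-finger parallel gripper is mounted at the origin on a cart in front of the work surface, level with it; the furniture and walls round the work are solid. World frame = base frame: x ahead of the robot, y to its left, z up, the work surface at z = 0. Lengths are in m, angles in rad, forces in N, time in s.
With the tool pointing down it reaches from about 0.325 to 0.875 m from the base axis. Payload 4.4 kg.
Tool frame: the origin (TCP) lies at the very end of the fingers, on their centre line; the grasp point (between the pads) lies 19 mm behind it (r.grasp_offset is the distance from the TCP to the grasp point, in m); z points along the fingers, y is the line along which they close (so a half turn about z gives the same grasp; the last joint's range is limited). The gripper opens to 85 mm and grips with 20 to 120 N. Pads are 22 mm wide; open, the fingers measure 114 mm over their backs; the gripper's body (76 mm by 85 mm) begins 54 mm behind the grasp point. The pads swing forward as they close: fully open they stand 13 mm farther back than shut.
Start: joints at [-1.3, 0.207, 1.542, -0, 1.393, -0.15], TCP at [0.235, -0.525, 0.231] pointing down, gripper open.
Joint ranges: [-2.73, 2.73], [-0.86, 2.22], [0.23, 2.46], [-1.11, 4.25], [0.08, 2.63], [-2.82, 2.82]. Speed limits (rad/s): [2.79, 2.79, 3.14, 3.14, 3.14, 3.14].

INTERFACE

Orientations are given as a unit quaternion [w, x, y, z].
In Python, from cell import r gives the robot as it stands.
- The arm moves only by the tool send_rows, never from a script. Its argument "targets" is one flat list of numbers, 7 for each row, row after row: the turn, a rotation vector about the world's x, y, z in degrees, then the shift along the world's x, y, z in mm, then the gripper command: -1 is fully open, 1 is shut, values between are in proportion. In form: [ax, ay, az, x, y, z, grip, ax, ay, az, x, y, z, grip, ...]. A call has 1 to 12 rows; each row shifts and turns the commanded pose from where the row before left it; what a row does not reach is not made up. A row lasts 1/12 s, in which the tool goes at most 41.7 mm and 7.16 degrees, less where a joint would pass 70% of its speed; a pose out of reach is approached as far as the arm can. A call is refused whole if a number of a shift passes 41.7 or a number of a turn 7.16, either way. A call with a gripper value outside its range is refused whole. The fingers move at their own pace and stop on an object; "force" is the grip in N (left out, the last holds). Time passes only in rows, so rows that do not move let the fingers close. It gives the time, the measured TCP pose, the force, the opening and the grip force at its end, in the units of the state.
- r.sense(): the state, without advancing time (a new reading comes with each control period).
- r.snapshot(name): name is "scene" or "top" or "wrist"; returns the picture (420x560x3 uint8, red, green, blue); there is no depth.
- r.camera_params(name): a dict with "K" (3x3 intrinsics, pixels), "extrinsics" (4x4, takes a point from camera to world coordinates). Camera axes: x right, y up, looking along -z (the intrinsics and any distortion apply to the point x, -y, -z); pixel columns grow to the right and rows downward; lengths in m; the calibration is good to about 2 mm. The wrist camera is an equidistant fisheye: a pixel r from the principal point sees the ray r / f radians off the axis. A picture is of the moment at which its call begins: read the wrist's pose just before it. camera_params takes no time and is no camera call; for the wrist camera it gives the pose at the moment of the call.
- r.hand_in(): hands the job in; it is judged then, once.
The state is a dict: "t": time; "qpos": joint angles; "joint_vel": joint speeds; "tau": joint torques, N m; "eef_pos": TCP position; "eef_rot": TCP orientation; "force": force on the tool from outside, world axes, zero at the start; "wrist_torque": the same for the moment, N m; "gripper_width": finger opening in m; "gripper_force": force on a finger pad.
Only numpy, scipy, OpenCV 4.12 (cv2) and the standard library are available. Lean on these libraries where they do the work, as an engineer would, in place of code of your own. Each camera call takes 0.05 s, during which the arm holds its last target. There are 200 camera calls.

TASK

Three dishwasher-rack rollers stand in the long wooden rack: turn each wheel about a quarter turn in its seat, leaving it turned, and feel how hard it turns. Then pull out the one that drags and seat it upright and fully home in the square seat of the small wooden stand, leaving the two free-running rollers in their seats. Be gentle: do not force the rollers against the wood, and leave the other things where they are.

Things in the scene. Friction and masses are not known exactly. Their poses are not given: they have to be found in the camera images.
- rack: fixed pale-wood rack, 80 (x) by 290 (y) by 24 mm high, with three square seats in a row along its y axis at y = -100, 0 and +100 mm, 47 x 47 mm wide, 18 mm deep (floor 6 mm above the worktop), mouths chamfered by 2 mm. Origin: centre of its underside; z up
- reject_stand: fixed pale-wood stand, 80 x 80 x 24 mm, with one square seat in its middle, like the rack's: 47 x 47 mm, 18 mm deep, its sides parallel to the stand's, mouth chamfered by 2 mm. Origin: centre of its underside; z up
- reject_seat (a point): centre of the floor of the reject stand's seat, 6 mm above the worktop; a roller that is fully home has its origin here
- roller_a: dishwasher-rack roller, upright in a rack seat, 68 mm tall, 0.15 kg: white square clip foot 44 x 44 x 24 mm (lowest 4 mm: 40 x 40), white neck, then a flat-lying grey wheel 44 mm across from 36 to 62 mm above the underside, free to turn either way, white hub cap. The seat keeps the foot from turning. Origin: centre of the foot's underside; z up the wheel axis, x and y square to the foot. All three look alike
- roller_b: dishwasher-rack roller, upright in a rack seat, 68 mm tall, 0.15 kg: white square clip foot 44 x 44 x 24 mm (lowest 4 mm: 40 x 40), white neck, then a flat-lying grey wheel 44 mm across from 36 to 62 mm above the underside, free to turn either way, white hub cap. The seat keeps the foot from turning. Origin: centre of the foot's underside; z up the wheel axis, x and y square to the foot. All three look alike
- roller_c: dishwasher-rack roller, upright in a rack seat, 68 mm tall, 0.15 kg: white square clip foot 44 x 44 x 24 mm (lowest 4 mm: 40 x 40), white neck, then a flat-lying grey wheel 44 mm across from 36 to 62 mm above the underside, free to turn either way, white hub cap. The seat keeps the foot from turning. Origin: centre of the foot's underside; z up the wheel axis, x and y square to the foot. All three look alike
- wheel_a (a joint): turning angle of the wheel of roller_a on its hub, rad, anticlockwise from above positive, no stops; within 0.1 of 0 at the start. A rubber bush under the hub gives 0.5 rad per N m, so a wheel held turned keeps showing its drag as a twist about the upright axis. Two of the three wheels drag little (about 0.02 N m), one about 0.3 N m while turning, at any angle and speed, both ways; letters are no hint which
- wheel_b (a joint): turning angle of the wheel of roller_b on its hub, rad, anticlockwise from above positive, no stops; within 0.1 of 0 at the start. A rubber bush under the hub gives 0.5 rad per N m, so a wheel held turned keeps showing its drag as a twist about the upright axis. Two of the three wheels drag little (about 0.02 N m), one about 0.3 N m while turning, at any angle and speed, both ways; letters are no hint which
- wheel_c (a joint): turning angle of the wheel of roller_c on its hub, rad, anticlockwise from above positive, no stops; within 0.1 of 0 at the start. A rubber bush under the hub gives 0.5 rad per N m, so a wheel held turned keeps showing its drag as a twist about the upright axis. Two of the three wheels drag little (about 0.02 N m), one about 0.3 N m while turning, at any angle and speed, both ways; letters are no hint which
- garlic: bystander: a garlic bulb, 60 x 57 x 58 mm, origin at its underside
- candle_jar: bystander: a small candle in a lidded glass, 46 mm across, 72 mm tall, origin at its underside
- peeler: bystander: a peeler lying flat, 170 x 25 x 18 mm, origin at its underside
- little_dish: bystander: a small cream dish, 44 mm across, 20 mm high, origin at its underside
- wheel_a_mid (a point): middle of the wheel of roller_a, on its axis at half its width, 49 mm above the roller's underside: the place to grip. In the worn roller the wheel has sunk by 0.1 mm, far too little to see or measure
- wheel_b_mid (a point): middle of the wheel of roller_b, on its axis at half its width, 49 mm above the roller's underside: the place to grip. In the worn roller the wheel has sunk by 0.1 mm, far too little to see or measure
- wheel_c_mid (a point): middle of the wheel of roller_c, on its axis at half its width, 49 mm above the roller's underside: the place to grip. In the worn roller the wheel has sunk by 0.1 mm, far too little to see or measure
Not all that is in view belongs to the job. Leave any purple or turquoise look-alike of the roller_a alone. What is shaped like the roller_b but orange is not meant.

How it is judged:
By the outcome, as a careful person would: the job done as asked, in the order asked, and still so for the second after the job is handed in, with the robot touching nothing.
It also fails if it takes over 72 s, if anything falls off the work surface, if the arm or the gripper's body presses on something with over 40 N, if the wrist force passes 120 N, or if a joint passes its speed limit or range.

## Working session

There is one attempt and no reset: what is moved stays moved. The work goes in short steps, Python scripts to look and compute and a tool call to move; the robot and the scene stay as the last step left them, time stands still between calls to the robot, and variables do not carry over. Pictures are saved under pics/ and viewed, at most 10 in all, crops included, and the job is handed in when it is done.

Besides the shell and the picture viewer there is one more tool, called after ">>>" by a JSON object that holds its "op" and its "data", one argument or row to a line. send_rows: Moves the arm, as the interface text tells. Its arguments: {"type":"object","properties":{"targets":{"type":"array"},"force":{"type":"number"}},"required":["targets"]}

```bash
mkdir -p pics; ls
cat > h.py <<'E'
import numpy as np, cv2
from cell import r
def ray(name,uv,P=None):
    P=P or r.camera_params(name);K=np.array(P["K"]);E=np.array(P["extrinsics"])
    x=(uv[0]-K[0,2])/K[0,0];y=(uv[1]-K[1,2])/K[1,1]
    if name=="wrist":
        t=np.hypot(x,y);s=np.sin(t)/t if t>1e-9 else 1;d=np.array([x*s,-y*s,-np.cos(t)])
    else: d=np.array([x,-y,-1.])
    d=E[:3,:3]@d
    return E[:3,3],d/np.linalg.norm(d)
def onz(name,uv,z,P=None):
    o,d=ray(name,uv,P);return o+d*(z-o[2])/d[2]
def tri(a,b):
    (o1,d1),(o2,d2)=a,b
    s=np.linalg.lstsq(np.stack([d1,-d2],1),o2-o1,rcond=None)[0]
    p,q=o1+s[0]*d1,o2+s[1]*d2
    return (p+q)/2,np.linalg.norm(p-q)
def snap(name,fn):
    P=r.camera_params(name);im=r.snapshot(name);cv2.imwrite("pics/"+fn+".png",im[...,::-1]);np.save("pics/"+fn+".npy",np.array([P["K"],0,P["extrinsics"]],dtype=object),allow_pickle=True);return im,P
E
python3 - <<'E'
from h import *
a,P=snap("scene","s0");b,Q=snap("top","t0")
for p in(P,Q):print(p)
print(r.sense())
E
```

```text
pics
{'K': array([[414.36000779,   0.        , 276.3242001 ],
       [  0.        , 414.36000779, 209.130637  ],
       [  0.        ,   0.        ,   1.        ]]), 'extrinsics': array([[-6.13123293e-01,  5.99578931e-01, -5.14378201e-01,
        -8.11681057e-02],
       [-7.89987183e-01, -4.65112903e-01,  3.99487469e-01,
         4.90811995e-01],
       [ 2.80331119e-04,  6.51287258e-01,  7.58831225e-01,
         1.03085451e+00],
       [ 0.00000000e+00,  0.00000000e+00,  0.00000000e+00,
         1.00000000e+00]])}
{'K': array([[448.10075468,   0.        , 284.0471184 ],
       [  0.        , 448.10075468, 223.21910552],
       [  0.        ,   0.        ,   1.        ]]), 'extrinsics': array([[ 0.01079769,  0.9848889 , -0.17285042,  0.2800249 ],
       [-0.99992284,  0.0116967 ,  0.0041833 ,  0.00231736],
       [ 0.00614187,  0.17279191,  0.9849392 ,  1.55372023],
       [ 0.        ,  0.        ,  0.        ,  1.        ]])}
{'t': 0.1, 'qpos': array([-1.30049154e+00,  2.07305243e-01,  1.54282887e+00, -2.63286842e-06,
        1.39348350e+00, -1.50503233e-01]), 'joint_vel': array([ 0.00018248, -0.00145496, -0.00209767, -0.00034681, -0.00046354,
       -0.00041319]), 'tau': array([-7.62328636e-04, -3.84095228e+01, -2.92549163e+01, -1.83254569e-04,
        4.84836215e-03, -2.28961153e-05]), 'eef_pos': array([ 0.23468932, -0.52417705,  0.23025021]), 'eef_rot': array([-1.01058531e-03,  9.77946065e-01,  2.08855141e-01, -6.19052392e-05]), 'force': array([-0.11118557,  1.00356117, -0.56797407]), 'wrist_torque': array([-0.00884362, -0.01028049, -0.06036715]), 'gripper_force': 0.0, 'gripper_width': 0.0855586721980273}
```

```bash
ls pics
```

```text
s0.npy
s0.png
t0.npy
t0.png
```

View pics/s0.png

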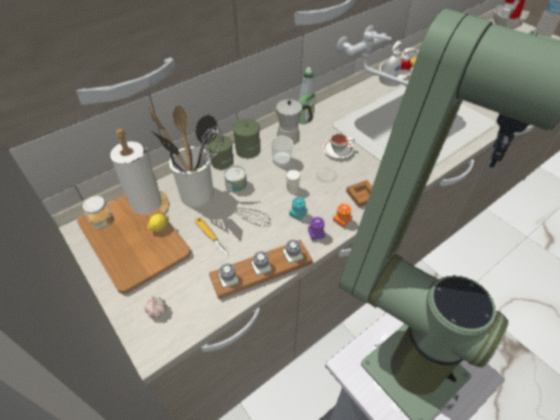

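View pics/t0.png

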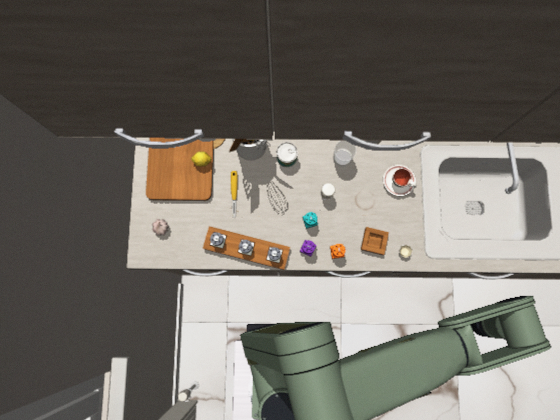

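The top view shows the rack at about (247,248) with roller caps at (218,240), (246,247) and (275,255). The stand is at (375,241). Purple, turquoise and orange look-alikes are at (308,247), (311,219) and (338,251). In the scene view the rack is at (261,268), and the stand, partly hidden by the arm, is at (362,193).

Run:
```python
from h import *
def load(fn):
    a=np.load(f"pics/{fn}.npy",allow_pickle=True);return cv2.imread(f"pics/{fn}.png"),{"K":a[0],"extrinsics":a[2]}
for n,fn,rois in(("top","t0",[(195,220,300,275),(355,222,395,262)]),("scene","s0",[(200,235,320,300),(340,175,378,208)])):
    im,P=load(fn);hsv=cv2.cvtColor(im,cv2.COLOR_BGR2HSV)
    for x0,y0,x1,y1 in rois:
        m=cv2.inRange(hsv,(3,90,40),(20,255,255));k=np.zeros_like(m);k[y0:y1,x0:x1]=m[y0:y1,x0:x1]
        k=cv2.morphologyEx(k,cv2.MORPH_OPEN,np.ones((2,2)))
        pts=cv2.findNonZero(k);rc=cv2.minAreaRect(pts);bp=cv2.boxPoints(rc)
        W=np.array([onz(n,p,0.024,P) for p in bp]);print(n,rc,np.round(W[:,:2],4).tolist(),W.mean(0).round(4))
    if n=="top":
        print([onz(n,p,0.074,P).round(4) for p in((218,240),(246,247),(275,255))])
caps=[((218,237),(228,268)),((246,245),(261,256)),((275,252),(293,244))]
_,P=load("t0");_,Q=load("s0")
for a,b in caps: print(tri(ray("top",a,P),ray("scene",b,Q)))
im,_=load("t0");c=cv2.resize(im[222:277,195:415],None,fx=3.6,fy=3.6,interpolation=cv2.INTER_CUBIC);im,_=load("s0");d=cv2.resize(im[175:305,200:400],None,fx=3,fy=3,interpolation=cv2.INTER_CUBIC)
o=np.zeros((c.shape[0]+d.shape[0],792,3),np.uint8);o[:c.shape[0],:c.shape[1]]=c;o[c.shape[0]:,:600]=d;cv2.imwrite("pics/c1.png",o)
```

```text
top ((247.1600341796875, 248.5970458984375), (84.43083190917969, 23.662141799926758), 14.534454345703125) [[0.4539, 0.2714], [0.5337, 0.2543], [0.4633, -0.029], [0.3847, -0.0094]] [0.4589 0.1218 0.024 ]
top ((375.5882568359375, 241.64706420898438), (24.25356101989746, 23.283418655395508), 14.03624439239502) [[0.4583, -0.2694], [0.5371, -0.2905], [0.5175, -0.3715], [0.4389, -0.3497]] [ 0.488  -0.3203  0.024 ]
[array([0.4804, 0.2152, 0.074 ]), array([0.4581, 0.1215, 0.074 ]), array([0.4325, 0.0248, 0.074 ])]
scene ((261.7080078125, 269.19708251953125), (26.826826095581055, 100.30158996582031), 70.01689147949219) [[0.5262, 0.2562], [0.4546, -0.0319], [0.37, 0.0054], [0.4435, 0.2786]] [0.4486 0.1271 0.024 ]
scene ((356.1500549316406, 196.45001220703125), (21.81971549987793, 36.04996109008789), 71.56504821777344) [[0.5406, -0.2413], [0.5081, -0.3698], [0.4282, -0.3187], [0.4612, -0.1969]] [ 0.4845 -0.2817  0.024 ]
(array([0.4914522 , 0.21651654, 0.05930545]), np.float64(0.0031676152720426314))
(array([0.46545791, 0.12190212, 0.06242501]), np.float64(0.0019618097828173063))
(array([0.44296409, 0.02441317, 0.06170416]), np.float64(0.0023004315109855862))
```

View pics/c1.png

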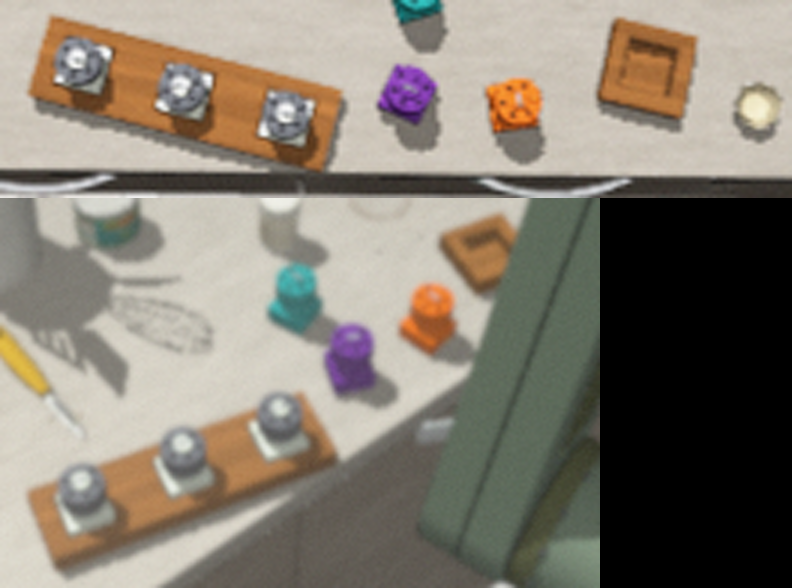

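The enlarged crops confirm it: three grey rollers in the rack, and an empty stand seat at crop (648,68). I'll move over the stand, then take wrist images.

>>> {"op": "send_rows", "data": {
  "targets": [0,0,0,28,22,0,-1,0,0,0,28,22,0,-1,0,0,0,28,22,0,-1,0,0,0,28,22,0,-1,0,0,0,28,22,0,-1,0,0,0,28,22,0,-1,0,0,0,28,22,0,-1,0,0,0,28,22,0,-1,0,0,0,28,22,0,-1,0,0,0,0,0,0,-1,0,0,0,0,0,0,-1],
  "force": 40
}}

```text
t: 1.02
eef_pos: [0.4878, -0.3251, 0.2306]
eef_rot: [-0.0, 0.978, 0.211, -0.0]
force: [-0.2, -1.2, -0.3]
gripper_width: 0.0856
gripper_force: 0.0
```

Run:
```python
from h import *
im,P=snap("wrist","w1");print(P);s=r.sense();print(s["eef_pos"],s["force"],s["wrist_torque"])
```

```text
{'K': array([[325.1922621 ,   0.        , 279.33805378],
       [  0.        , 325.1922621 , 208.63288479],
       [  0.        ,   0.        ,   1.        ]]), 'extrinsics': array([[ 0.41157678,  0.87916284,  0.24016091,  0.54846735],
       [-0.91137419,  0.39739992,  0.10709989, -0.29818261],
       [-0.00128168, -0.26295628,  0.9648069 ,  0.37184853],
       [ 0.        ,  0.        ,  0.        ,  1.        ]])}
[ 0.48684997 -0.32617753  0.23059397] [ 0.27300664 -0.57137268 -0.24305136] [-0.06468862 -0.0333722   0.00907839]
```

View pics/w1.png

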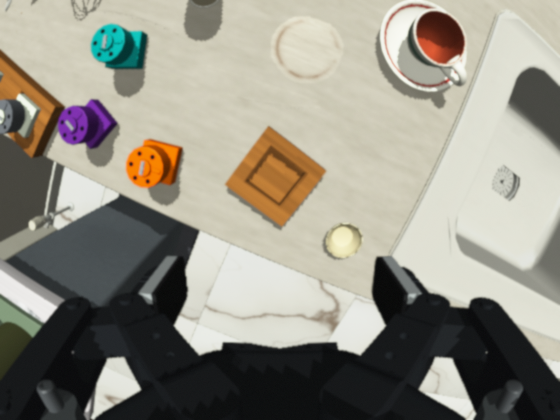

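The wrist view clearly shows the stand, with outer corners near (270,127), (326,169), (281,226) and (227,186), and an empty seat.

>>> {"op": "send_rows", "data": {
  "targets": [0,0,0,-3,41,0,-1,0,0,0,-3,41,0,-1,0,0,0,-3,41,0,-1,0,0,0,0,0,0,-1]
}}

```text
t: 1.4
eef_pos: [0.4756, -0.1986, 0.2304]
eef_rot: [-0.003, 0.978, 0.21, -0.001]
force: [-0.2, 0.0, -0.3]
gripper_width: 0.0858
gripper_force: 0.0
```

Run:
```python
from h import *
im,P=snap("wrist","w2");print(r.sense()["eef_pos"])
```

```text
[ 0.47635547 -0.20179238  0.23085255]
```

>>> {"op": "send_rows", "data": {
  "targets": [0,0,0,-3,41,0,-1,0,0,0,-3,41,0,-1,0,0,0,-3,41,0,-1,0,0,0,-3,41,0,-1,0,0,0,-3,41,0,-1,0,0,0,0,41,0,-1,0,0,0,0,0,0,-1]
}}

```text
t: 2.03
eef_pos: [0.4625, 0.0466, 0.2315]
eef_rot: [-0.001, 0.977, 0.211, 0.001]
force: [0.4, 0.2, -0.5]
gripper_width: 0.0852
gripper_force: 0.0
```

Run:
```python
from h import *
im,P=snap("wrist","w3");print(r.sense()["eef_pos"])
```

```text
[0.46292687 0.04355829 0.23145609]
```

>>> {"op": "send_rows", "data": {
  "targets": [0,0,0,2,41,0,-1,0,0,0,2,41,0,-1,0,0,0,2,41,0,-1,0,0,0,4,41,0,-1,0,0,0,0,0,0,-1]
}}

```text
t: 2.5
eef_pos: [0.4744, 0.2096, 0.2315]
eef_rot: [-0.001, 0.978, 0.21, 0.001]
force: [-0.6, -0.8, 1.0]
gripper_width: 0.0855
gripper_force: 0.0
```

Run:
```python
from h import *
im,P=snap("wrist","w4");print(r.sense()["eef_pos"])
a=[cv2.imread(f"pics/w{i}.png") for i in(2,3,4)]
o=np.zeros((588,800,3),np.uint8)
o[:294,:392]=cv2.resize(a[0],(392,294));o[:294,400:792]=cv2.resize(a[1],(392,294));o[294:,:392]=cv2.resize(a[2],(392,294));cv2.imwrite("pics/m1.png",o)
```

```text
[0.47414312 0.20664499 0.23119077]
```

View pics/m1.png

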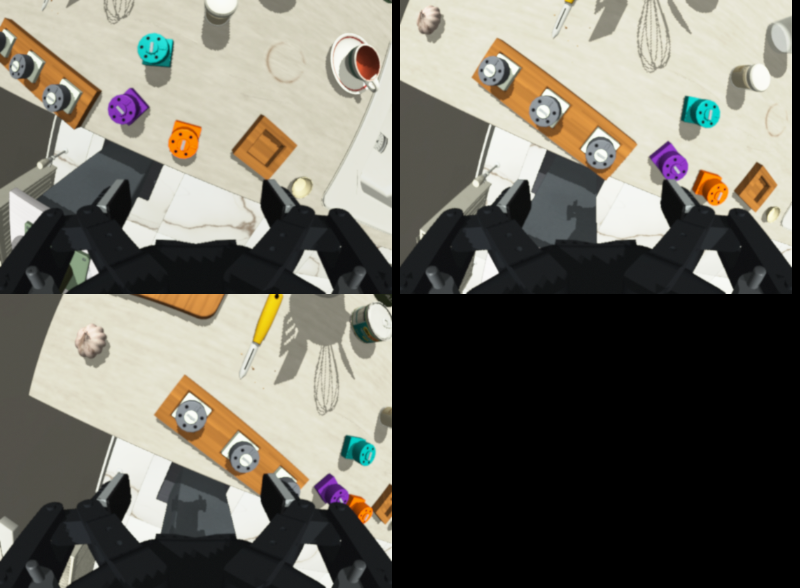

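The mosaic of w2 to w4 shows all three rollers. Full-resolution cap positions are about (131,100), (209,158) and (289,217) in w3, and (271,175) and (349,233) in w4.

```bash
cat >> h.py <<'E'
def load(fn):
    a=np.load(f"pics/{fn}.npy",allow_pickle=True);return cv2.imread(f"pics/{fn}.png"),{"K":a[0],"extrinsics":a[2]}
def cap(im,g,rad=13,lo=185):
    x,y=g;h=cv2.cvtColor(im,cv2.COLOR_BGR2HSV);m=cv2.inRange(h,(0,0,lo),(180,60,255))
    n,l,st,c=cv2.connectedComponentsWithStats(m)
    ok=[i for i in range(1,n) if 15<st[i,4]<500 and np.hypot(*(c[i]-g))<rad]
    i=min(ok,key=lambda i:np.hypot(*(c[i]-g)));return c[i],st[i,4]
def quad(im,g,lo=(3,90,40),hi=(20,255,255)):
    h=cv2.cvtColor(im,cv2.COLOR_BGR2HSV);m=cv2.inRange(h,lo,hi);m=cv2.morphologyEx(m,cv2.MORPH_OPEN,np.ones((3,3)))
    cs,_=cv2.findContours(m,cv2.RETR_EXTERNAL,cv2.CHAIN_APPROX_NONE)
    c=max((c for c in cs if cv2.pointPolygonTest(cv2.convexHull(c),g,False)>=0),key=cv2.contourArea)
    hl=cv2.convexHull(c);return cv2.approxPolyDP(hl,0.02*cv2.arcLength(hl,True),True)[:,0],cv2.contourArea(c)
E
python3 - <<'E'
from h import *
G={"w2":{1:(29,96),2:(81,140)},"w3":{0:(131,100),1:(209,158),2:(289,217)},"w4":{0:(271,175),1:(349,233)}}
R={}
for f in G:
    im,P=load(f)
    for k,g in G[f].items():
        try:c,a=cap(im,g);R[k,f]=ray("wrist",c,P);print(f,k,c.round(1),a,onz("wrist",c,0.074,P).round(4))
        except Exception as e:print(f,k,e)
for k,a,b in((0,"w3","w4"),(1,"w3","w4"),(1,"w2","w4"),(2,"w2","w3")):
    if (k,a) in R and (k,b) in R:print(k,a,b,tri(R[k,a],R[k,b]))
for f,g in(("w1",(275,178)),("w2",(378,209)),("w3",(215,160)),("w4",(300,190))):
    im,P=load(f);q,a=quad(im,g);W=np.array([onz("wrist",p.astype(float),0.024,P)[:2] for p in q]);print(f,a,q.tolist(),W.round(4).tolist(),W.mean(0))
a,_=load("w1");b,_=load("w3");o=np.hstack([cv2.resize(a[115:240,215:340],(400,400),interpolation=cv2.INTER_CUBIC),cv2.resize(b[50:260,100:310],(400,400),interpolation=cv2.INTER_CUBIC)]);cv2.imwrite("pics/m2.png",o)
E
```

```text
w2 1 [21.5 94.1] 117 [0.4642 0.1216 0.074 ]
w2 2 [ 72.1 140. ] 172 [0.4403 0.0261 0.074 ]
w3 0 [127.3 100.2] 251 [0.4875 0.221  0.074 ]
w3 1 [204.  158.9] 296 [0.4638 0.125  0.074 ]
w3 2 [286.4 221.6] 291 [0.44   0.0292 0.074 ]
w4 0 [272.3 175.4] 316 [0.4876 0.2229 0.074 ]
w4 1 [350.8 236.8] 253 [0.4639 0.1272 0.074 ]
0 w3 w4 (array([0.48705519, 0.22273815, 0.07045666]), np.float64(0.00011624830111684251))
1 w3 w4 (array([0.46301164, 0.1257278 , 0.07007903]), np.float64(7.827302887885077e-05))
1 w2 w4 (array([0.46308061, 0.12566895, 0.06988105]), np.float64(0.0003034737599734909))
2 w2 w3 (array([0.43901239, 0.02862834, 0.07019226]), np.float64(4.78087131920602e-05))
w1 5217.5 [[267, 127], [324, 169], [282, 225], [226, 185]] [[0.5382, -0.288], [0.5224, -0.3626], [0.4457, -0.3474], [0.4623, -0.2723]] [ 0.49215037 -0.31757246]
w2 4584.0 [[371, 165], [423, 206], [381, 257], [332, 217]] [[0.5364, -0.2809], [0.5222, -0.3625], [0.4448, -0.3455], [0.4649, -0.2673]] [ 0.49207245 -0.31404575]
w3 15343.5 [[137, 55], [336, 203], [294, 256], [103, 111]] [[0.5339, 0.2558], [0.4688, -0.0197], [0.3917, -0.0039], [0.4592, 0.2724]] [0.46339678 0.12617185]
w4 13473.0 [[221, 170], [265, 116], [440, 266], [370, 286]] [[0.4624, 0.2745], [0.5352, 0.254], [0.4642, -0.0224], [0.4042, 0.0543]] [0.46649274 0.14009802]
```

View pics/m2.png

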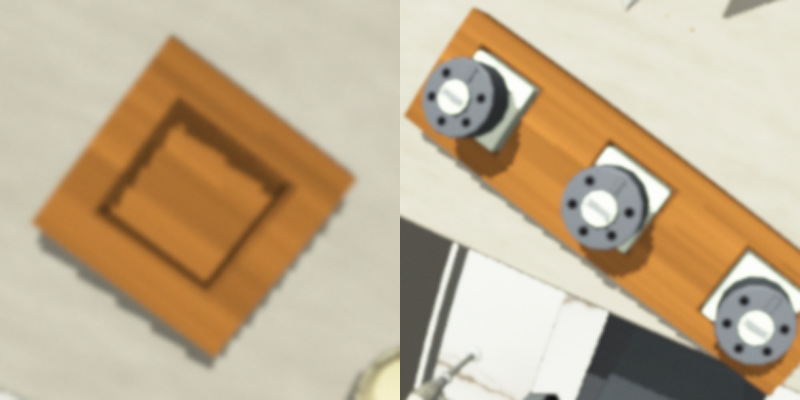

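The left crop shows the empty stand seat, square to the stand. The right crop shows the rollers seated with their feet parallel to the rack. I'll descend over roller 0 (high y) and re-measure close up.

>>> {"op": "send_rows", "data": {
  "targets": [0,0,0,3,4,-30,-1,0,0,0,3,4,-30,-1,0,0,0,4,4,-30,-1,0,0,0,4,4,-20,-1,0,0,0,0,0,0,-1,0,0,0,0,0,0,-1]
}}

```text
t: 3.05
eef_pos: [0.4869, 0.2193, 0.1202]
eef_rot: [0.001, 0.978, 0.207, -0.002]
force: [1.1, 0.3, 0.7]
gripper_width: 0.0855
gripper_force: 0.0
```

Run:
```python
from h import *
s=r.sense();im,P=snap("wrist","w5");print(s["eef_pos"],r.sense()["eef_pos"],s["joint_vel"].round(3))
m=cv2.inRange(cv2.cvtColor(im,cv2.COLOR_RGB2HSV),(0,0,185),(180,60,255));n,l,st,c=cv2.connectedComponentsWithStats(m)
for i in range(1,n):
    if 200<st[i,4]<3500 :
        p=c[i];print(st[i],p.round(1),onz("wrist",p,0.074,P).round(4),onz("wrist",p,0.070,P).round(4), tri(ray("wrist",p,P),ray("wrist",(272.3,175.4),load("w4")[1])))
```

```text
[0.48689813 0.21928709 0.1201601 ] [0.48805188 0.22001748 0.12185456] [ 0.013 -0.045 -0.042  0.006 -0.     0.003]
[547  34  13  79 575] [554.2  71. ] [0.6817 0.0806 0.074 ] [0.6846 0.077  0.07  ] (array([0.53023596, 0.24323154, 0.2730859 ]), np.float64(0.031929714843870284))
[235 169  80  50 771] [276.7 191.3] [0.5099 0.2309 0.074 ] [0.5091 0.2306 0.07  ] (array([ 0.43023255,  0.20299212, -0.30550981]), np.float64(0.007740846148417862))
[259 214  29  29 638] [273.3 227.9] [0.4883 0.2236 0.074 ] [0.487  0.2232 0.07  ] (array([0.48660408, 0.22281234, 0.06847333]), np.float64(0.00037764741600791827))
[341 247  39  45 534] [359.4 266. ] [0.4866 0.1621 0.074 ] [0.4853 0.1603 0.07  ] (array([0.51868046, 0.22441814, 0.2046353 ]), np.float64(0.022584093314027855))
[335 320  39  35 796] [353.1 338. ] [0.4332 0.1364 0.074 ] [0.4308 0.1341 0.07  ] (array([0.51566089, 0.224816  , 0.21782825]), np.float64(0.014042665284552164))
[ 420  369   56   51 1478] [448.2 391.5] [0.4031 0.0098 0.074 ] [0.4    0.0048 0.07  ] (array([0.52351718, 0.22579727, 0.24270135]), np.float64(0.020758183390886274))
```

View pics/w5.png

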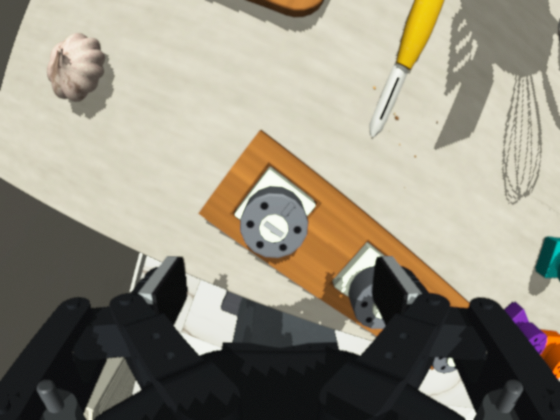

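Roller 0's cap is at (273,228), between the open fingers and slightly left of centre. I'll descend and close softly.

>>> {"op": "send_rows", "data": {
  "targets": [0,0,0,0,1,-30,-1,0,0,0,0,0,-30,-1,0,0,0,0,0,-20,-1,0,0,0,0,0,-6,-1,0,0,0,0,0,0,-1,0,0,0,0,0,0,-1],
  "force": 20
}}

```text
t: 3.6
eef_pos: [0.4887, 0.2231, 0.0372]
eef_rot: [-0.0, 0.978, 0.209, 0.002]
force: [0.3, -0.1, 0.6]
gripper_width: 0.0855
gripper_force: 0.0
```

>>> {"op": "send_rows", "data": {
  "targets": [0,0,0,0,0,0,0.2,0,0,0,0,0,0,0.2,0,0,0,0,0,0,0.2,0,0,0,0,0,0,0.2,0,0,0,0,0,0,0.2,0,0,0,0,0,0,0.2],
  "force": 20
}}

```text
t: 4.1
eef_pos: [0.4879, 0.2235, 0.0366]
eef_rot: [-0.0, 0.978, 0.209, 0.001]
force: [-0.8, 0.7, 6.4]
gripper_width: 0.0438
gripper_force: 22.6
```

```bash
python3 -c "
from h import *
s=r.sense();print(s['force'],s['wrist_torque'],s['qpos'])"
```

```text
[-0.7907929   0.66920947  6.38851006] [-0.10175908  0.15426285  0.00947853] [ 2.68315848e-01  3.69725109e-01  1.78603031e+00 -7.32691715e-05
  9.83537947e-01  1.41809107e+00]
```

>>> {"op": "send_rows", "data": {
  "targets": [0,0,0,0,0,0,0.2,0,0,7,0,0,0,0.2,0,0,7,0,0,0,0.2,0,0,7,0,0,0,0.2,0,0,7,0,0,0,0.2,0,0,7,0,0,0,0.2,0,0,7,0,0,0,0.2,0,0,7,0,0,0,0.2],
  "force": 40
}}

```text
t: 4.77
eef_pos: [0.4873, 0.2242, 0.0367]
eef_rot: [-0.0, 0.802, 0.598, 0.001]
force: [-2.9, 1.9, 8.2]
gripper_width: 0.0428
gripper_force: 40.4
```

>>> {"op": "send_rows", "data": {
  "targets": [0,0,7,0,0,0,0.2,0,0,7,0,0,0,0.2,0,0,7,0,0,0,0.2,0,0,7,0,0,0,0.2,0,0,7,0,0,0,0.2,0,0,7,0,0,0,0.2,0,0,3,0,0,0,0.2,0,0,0,0,0,0,0.2,0,0,0,0,0,0,0.2]
}}

```text
t: 5.52
eef_pos: [0.4865, 0.2241, 0.0367]
eef_rot: [-0.001, 0.514, 0.858, 0.0]
force: [-3.8, 2.5, 9.6]
gripper_width: 0.043
gripper_force: 40.5
```

```bash
python3 -c "
from h import *
s=r.sense();print(s['force'],s['wrist_torque'],s['qpos'],s['eef_rot'],s['eef_pos'],s['joint_vel'])"
```

```text
[-3.79219649  2.45095127  9.59062724] [ 0.25949141  0.733965   -0.00804192] [ 0.26915367  0.36918349  1.7866507   0.00184     0.98613868 -0.22262033] [-6.86151577e-04  5.14152190e-01  8.57698607e-01  3.92133274e-04] [0.48653288 0.22413113 0.03669862] [-0.00185395 -0.00068821  0.00069239 -0.0020905  -0.00200809  0.00361777]
```

Roller 0 shows almost no turning moment (about 0.01 N m), so it runs free. Next is the middle roller, turned the other way.

>>> {"op": "send_rows", "data": {
  "targets": [0,0,0,0,0,0,-0.6,0,0,0,0,0,0,-0.6,0,0,0,0,0,0,-0.6,0,0,0,0,0,30,-0.6,0,0,0,0,0,30,-0.6,0,0,0,-8,-32,0,-0.6,0,0,0,-8,-32,0,-0.6,0,0,0,-8,-33,0,-0.6,0,0,0,0,0,0,-0.6,0,0,0,0,0,0,-0.6],
  "force": 20
}}

```text
t: 6.35
eef_pos: [0.4624, 0.1249, 0.095]
eef_rot: [-0.0, 0.516, 0.857, -0.0]
force: [0.6, 0.3, -0.3]
gripper_width: 0.0681
gripper_force: 0.0
```

>>> {"op": "send_rows", "data": {
  "targets": [0,0,0,0,0,-30,-0.6,0,0,0,0,0,-30,-0.6,0,0,0,0,0,0,-0.6,0,0,0,0,0,0,0.2,0,0,0,0,0,0,0.2,0,0,0,0,0,0,0.2,0,0,0,0,0,0,0.2,0,0,0,0,0,0,0.2]
}}

```text
t: 7.02
eef_pos: [0.4639, 0.1264, 0.0365]
eef_rot: [0.001, 0.514, 0.858, 0.001]
force: [-0.1, 0.1, -2.2]
gripper_width: 0.0431
gripper_force: 23.0
```

Centred. Now turn it by -94°.

>>> {"op": "send_rows", "data": {
  "targets": [0,0,0,0,0,0,0.2,0,0,-7,0,0,0,0.2,0,0,-7,0,0,0,0.2,0,0,-7,0,0,0,0.2,0,0,-7,0,0,0,0.2,0,0,-7,0,0,0,0.2,0,0,-7,0,0,0,0.2,0,0,-7,0,0,0,0.2],
  "force": 40
}}

```text
t: 7.68
eef_pos: [0.4629, 0.1263, 0.0363]
eef_rot: [0.0, 0.825, 0.565, -0.0]
force: [-2.0, 0.1, 4.1]
gripper_width: 0.0431
gripper_force: 43.2
```

```bash
python3 -c "
from h import *
s=r.sense();print(s['force'],s['wrist_torque'],s['qpos'])"
```

```text
[-2.02600415  0.0579312   4.05184973] [0.09818038 0.44692695 0.32457445] [ 8.57894257e-02  2.71448322e-01  1.92459844e+00 -4.98534377e-05
  9.45576215e-01  4.55315050e-01]
```

>>> {"op": "send_rows", "data": {
  "targets": [0,0,-7,0,0,0,0.2,0,0,-7,0,0,0,0.2,0,0,-7,0,0,0,0.2,0,0,-7,0,0,0,0.2,0,0,-7,0,0,0,0.2,0,0,-7,0,0,0,0.2,0,0,-3,0,0,0,0.2,0,0,0,0,0,0,0.2,0,0,0,0,0,0,0.2]
}}

```text
t: 8.43
eef_pos: [0.463, 0.1262, 0.0363]
eef_rot: [0.0, 0.978, 0.21, 0.0]
force: [-3.2, -0.6, 5.9]
gripper_width: 0.0426
gripper_force: 43.2
```

```bash
python3 -c "
from h import *
s=r.sense();print(s['force'],s['wrist_torque'],s['qpos'],s['eef_pos'],s['eef_rot'])"
```

```text
[-3.20481783 -0.58265937  5.93379985] [0.01746645 0.52483862 0.26996356] [ 8.56457414e-02  2.71553315e-01  1.92450831e+00 -1.87533154e-04
  9.45238811e-01  1.23338966e+00] [0.46303778 0.12622336 0.03630764] [9.37608186e-05 9.77700084e-01 2.10005998e-01 1.35408300e-04]
```

The middle roller drags (about 0.28 N m). I'll still turn the third one before pulling anything.

>>> {"op": "send_rows", "data": {
  "targets": [0,0,0,0,0,0,-0.6,0,0,0,0,0,0,-0.6,0,0,0,0,0,0,-0.6,0,0,0,0,0,30,-0.6,0,0,0,0,0,30,-0.6,0,0,0,-8,-32,0,-0.6,0,0,0,-8,-32,0,-0.6,0,0,0,-8,-33,0,-0.6,0,0,0,0,0,0,-0.6,0,0,0,0,0,0,-0.6],
  "force": 20
}}

```text
t: 9.27
eef_pos: [0.4388, 0.0279, 0.0953]
eef_rot: [-0.0, 0.978, 0.207, 0.0]
force: [0.2, 0.2, -0.4]
gripper_width: 0.0684
gripper_force: 0.0
```

>>> {"op": "send_rows", "data": {
  "targets": [0,0,0,0,0,-30,-0.6,0,0,0,0,0,-30,-0.6,0,0,0,0,0,0,-0.6,0,0,0,0,0,0,0.2,0,0,0,0,0,0,0.2,0,0,0,0,0,0,0.2,0,0,0,0,0,0,0.2,0,0,0,0,0,0,0.2]
}}

```text
t: 9.93
eef_pos: [0.4398, 0.0293, 0.0364]
eef_rot: [0.0, 0.978, 0.209, 0.001]
force: [-0.4, 0.5, -1.2]
gripper_width: 0.0433
gripper_force: 22.9
```

>>> {"op": "send_rows", "data": {
  "targets": [0,0,0,0,0,0,0.2,0,0,7,0,0,0,0.2,0,0,7,0,0,0,0.2,0,0,7,0,0,0,0.2,0,0,7,0,0,0,0.2,0,0,7,0,0,0,0.2,0,0,7,0,0,0,0.2,0,0,7,0,0,0,0.2],
  "force": 40
}}

```text
t: 10.6
eef_pos: [0.439, 0.0298, 0.0363]
eef_rot: [-0.001, 0.802, 0.598, 0.0]
force: [-3.1, 2.4, 6.0]
gripper_width: 0.0431
gripper_force: 42.0
```

>>> {"op": "send_rows", "data": {
  "targets": [0,0,7,0,0,0,0.2,0,0,7,0,0,0,0.2,0,0,7,0,0,0,0.2,0,0,7,0,0,0,0.2,0,0,7,0,0,0,0.2,0,0,7,0,0,0,0.2,0,0,3,0,0,0,0.2,0,0,0,0,0,0,0.2,0,0,0,0,0,0,0.2]
}}

```text
t: 11.35
eef_pos: [0.4381, 0.0297, 0.0363]
eef_rot: [-0.001, 0.514, 0.858, -0.0]
force: [-3.6, 1.7, 8.9]
gripper_width: 0.0428
gripper_force: 42.1
```

```bash
python3 -c "
from h import *
s=r.sense();print(s['force'],s['wrist_torque'],s['qpos'],s['eef_pos'],s['eef_rot'])"
```

```text
[-3.6276161   1.66678846  8.87870464] [0.30440487 0.83210475 0.0131255 ] [-1.30480529e-01  1.98095371e-01  2.02044897e+00  8.42638909e-04
  9.25149747e-01 -6.21604029e-01] [0.43808889 0.02966483 0.03630818] [-1.09773669e-03  5.14213112e-01  8.57661739e-01 -1.09740730e-04]
```

Roller 2 is free (about 0.01 N m). Back to the middle roller to pull it out.

>>> {"op": "send_rows", "data": {
  "targets": [0,0,0,0,0,0,-0.6,0,0,0,0,0,0,-0.6,0,0,0,0,0,0,-0.6,0,0,0,0,0,30,-0.6,0,0,0,0,0,30,-0.6,0,0,0,8,32,0,-0.6,0,0,0,8,32,0,-0.6,0,0,0,8,33,0,-0.6,0,0,0,0,0,0,-0.6,0,0,0,0,0,0,-0.6],
  "force": 20
}}

```text
t: 12.18
eef_pos: [0.4632, 0.1273, 0.0954]
eef_rot: [0.0, 0.513, 0.859, 0.0]
force: [0.2, -0.3, -0.4]
gripper_width: 0.0684
gripper_force: 0.0
```

>>> {"op": "send_rows", "data": {
  "targets": [0,0,0,0,0,-30,-0.6,0,0,0,0,0,-30,-0.6,0,0,0,0,0,0,-0.6,0,0,0,0,0,0,0.2,0,0,0,0,0,0,0.2,0,0,0,0,0,0,0.2,0,0,0,0,0,0,0.2,0,0,0,0,0,0,0.2]
}}

```text
t: 12.85
eef_pos: [0.464, 0.126, 0.0366]
eef_rot: [0.001, 0.514, 0.858, 0.001]
force: [-0.5, -0.1, -0.8]
gripper_width: 0.0433
gripper_force: 23.4
```

```bash
python3 -c "
from h import *
s=r.sense();print(s['force'],s['wrist_torque'],s['eef_pos'],s['eef_rot'])"
```

```text
[-0.52036779 -0.10594286 -0.81433478] [-0.07687033 -0.00089403 -0.03028731] [0.46395319 0.12598471 0.03656869] [1.10851942e-03 5.14318960e-01 8.57597985e-01 6.89507579e-04]
```

>>> {"op": "send_rows", "data": {
  "targets": [0,0,0,0,0,0,0.2,0,0,0,0,0,0,0.2,0,0,0,0,0,3,0.2,0,0,0,0,0,5,0.2,0,0,0,0,0,5,0.2,0,0,0,0,0,5,0.2,0,0,0,0,0,7,0.2,0,0,0,0,0,20,0.2,0,0,0,0,0,35,0.2,0,0,0,0,0,35,0.2,0,0,0,0,0,35,0.2],
  "force": 50
}}

```text
t: 13.77
eef_pos: [0.4619, 0.1262, 0.1867]
eef_rot: [-0.001, 0.514, 0.858, -0.0]
force: [0.5, 0.4, -1.6]
gripper_width: 0.0426
gripper_force: 51.2
```

The worn roller is out (about -1.6 N of weight). I'll carry it past the stand so the wrist camera can see the seat.

>>> {"op": "send_rows", "data": {
  "targets": [0,0,0,5,-30,0,0.2,0,0,0,5,-40,0,0.2,0,0,0,5,-40,0,0.2,0,0,0,5,-40,0,0.2,0,0,0,5,-40,0,0.2,0,0,0,5,-40,0,0.2,0,0,0,5,-40,0,0.2,0,0,0,5,-40,0,0.2,0,0,0,5,-40,0,0.2,0,0,0,5,-40,0,0.2,0,0,0,5,-40,0,0.2,0,0,0,5,-40,0,0.2]
}}

```text
t: 14.77
eef_pos: [0.5225, -0.3455, 0.1855]
eef_rot: [-0.0, 0.514, 0.858, 0.0]
force: [1.0, -0.5, -0.9]
gripper_width: 0.043
gripper_force: 51.3
```

>>> {"op": "send_rows", "data": {
  "targets": [0,0,0,5,-30,0,0.2,0,0,0,5,-20,0,0.2,0,0,0,0,0,0,0.2,0,0,0,0,0,0,0.2,0,0,0,0,0,0,0.2]
}}

```text
t: 15.18
eef_pos: [0.5325, -0.3929, 0.185]
eef_rot: [-0.001, 0.514, 0.858, 0.0]
force: [-0.0, 0.2, -1.2]
gripper_width: 0.043
gripper_force: 51.3
```

Run:
```python
from h import *
s=r.sense();im,P=snap("wrist","w6");print(s["eef_pos"],s["joint_vel"].round(3))
```

```text
[ 0.53249633 -0.39286026  0.18497188] [ 0.016 -0.014  0.015 -0.003 -0.004  0.   ]
```

>>> {"op": "send_rows", "data": {
  "targets": [0,0,0,20,10,0,0.2,0,0,0,30,15,0,0.2,0,0,0,0,0,0,0.2,0,0,0,0,0,0,0.2,0,0,0,0,0,0,0.2]
}}

```text
t: 15.65
eef_pos: [0.5828, -0.3674, 0.1853]
eef_rot: [-0.0, 0.513, 0.858, -0.0]
force: [0.0, 0.4, -0.8]
gripper_width: 0.043
gripper_force: 51.5
```

Run:
```python
from h import *
s=r.sense();im,P=snap("wrist","w7");print(s["eef_pos"],s["joint_vel"].round(3))
a=cv2.imread("pics/w6.png");cv2.imwrite("pics/m3.png",np.vstack([cv2.resize(a,(400,300)),cv2.resize(im[...,::-1],(400,300))]))
```

```text
[ 0.58282681 -0.36737133  0.18528741] [-0.023 -0.004  0.006 -0.    -0.002  0.001]
```

View pics/m3.png

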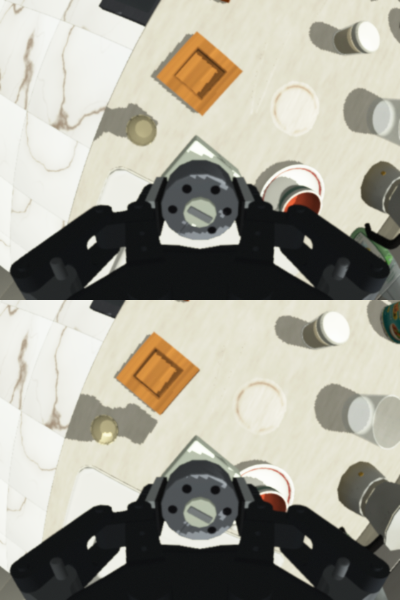

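Both views show the stand, at about (280,105) full-resolution in w6 and (222,102) in w7. The foot's corner sticks out behind the wheel at about (276,192).

Run:
```python
from h import *
crops=[]
for f,g in(("w6",(280,105)),("w7",(222,102))):
    im,P=load(f);q,a=quad(im,g,(3,70,60));W=np.array([onz("wrist",p.astype(float),0.024,P)[:2] for p in q]);print(f,a,q.tolist(),W.round(4).tolist(),W.mean(0).round(4))
    x,y=g;crops.append(cv2.resize(im[y-70:y+70,x-70:x+70],(400,400),interpolation=cv2.INTER_CUBIC))
im,P=load("w6");crops2=cv2.resize(im[180:250,205:345],(800,400)[:2] if 0 else (400,200),interpolation=cv2.INTER_CUBIC)
cv2.imwrite("pics/m4.png",np.vstack([np.hstack(crops),np.hstack([crops2,cv2.resize(load("w7")[0][180:250,205:345],(400,200),interpolation=cv2.INTER_CUBIC)])]))
```

```text
w6 7344.5 [[273, 45], [338, 98], [284, 161], [219, 108]] [[0.4615, -0.2724], [0.5379, -0.2878], [0.5221, -0.3641], [0.4451, -0.3479]] [ 0.4916 -0.3181]
w7 7070.5 [[214, 45], [278, 96], [226, 159], [163, 110]] [[0.4622, -0.2714], [0.5387, -0.2881], [0.5232, -0.3627], [0.4459, -0.3481]] [ 0.4925 -0.3176]
```

View pics/m4.png

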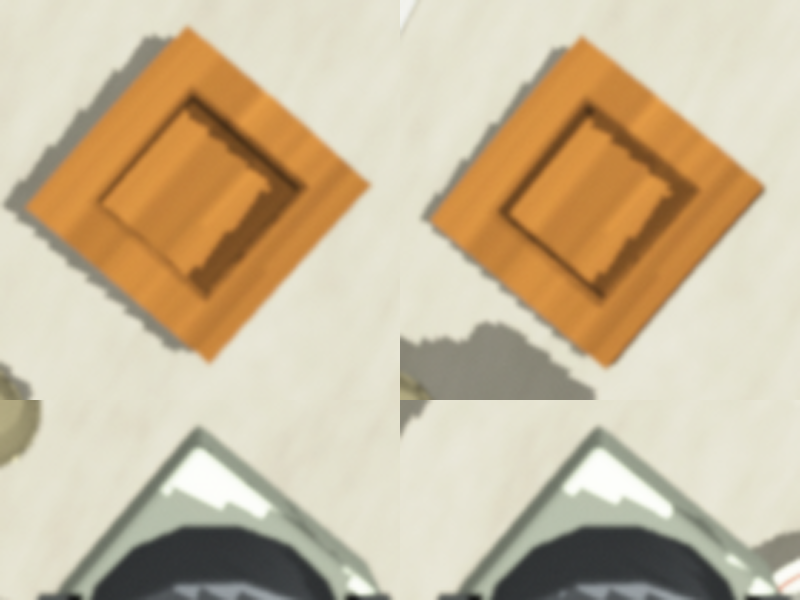

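Run:
```python
from h import *
for f,z in(("w6",.185),("w7",.1853)):
    im,P=load(f);h=cv2.cvtColor(im,cv2.COLOR_BGR2HSV).astype(int)
    # foot top face + sides: outer silhouette against cream top: darker greenish
    L=[];Rr=[]
    g=cv2.GaussianBlur(cv2.cvtColor(im,cv2.COLOR_BGR2GRAY),(3,3),0).astype(float)
    for y in range(196,232,2):
        row=np.diff(g[y,205:345]);mid=275-205;w=(y-190)
        a=int(max(0,mid-w*0.86-8));b=int(mid-w*0.86+8);L.append((205+a+np.argmin(row[a:b])+.5,y))
        a=int(mid+w*1.2-8);b=int(min(139,mid+w*1.2+8))
        if b-a>5:Rr.append((205+a+np.argmax(row[a:b])+.5,y))
    for n,E_ in(("L",L),("R",Rr)):
        p=np.array([onz("wrist",q,z-.0266,P)[:2] for q in E_],np.float32)
        vx,vy,x0,y0=cv2.fitLine(p,cv2.DIST_HUBER,0,.002,.001).ravel();res=np.abs((p-[x0,y0])@[-vy,vx])
        print(f,n,np.degrees(np.arctan2(vy,vx)),"res mm",(res*1e3).round(1).tolist())
s=r.sense();print(s["eef_pos"],s["wrist_torque"])
```

```text
w6 L 77.863045 res mm [0.10000000149011612, 0.20000000298023224, 0.10000000149011612, 0.10000000149011612, 0.20000000298023224, 0.10000000149011612, 0.0, 0.10000000149011612, 0.20000000298023224, 0.0, 0.10000000149011612, 0.20000000298023224, 0.10000000149011612, 0.0, 0.20000000298023224, 0.10000000149011612, 0.0, 0.10000000149011612]
w6 R -12.110822 res mm [0.10000000149011612, 0.10000000149011612, 0.0, 0.20000000298023224, 0.0, 0.10000000149011612, 0.10000000149011612, 0.10000000149011612, 0.10000000149011612, 0.0, 0.10000000149011612, 0.30000001192092896, 0.10000000149011612, 0.10000000149011612, 0.0, 0.20000000298023224, 0.10000000149011612, 0.10000000149011612]
w7 L 77.98625 res mm [0.10000000149011612, 0.20000000298023224, 0.10000000149011612, 0.10000000149011612, 0.20000000298023224, 0.10000000149011612, 0.0, 0.10000000149011612, 0.20000000298023224, 0.0, 0.10000000149011612, 0.20000000298023224, 0.10000000149011612, 0.0, 0.20000000298023224, 0.10000000149011612, 0.0, 0.10000000149011612]
w7 R -11.96744 res mm [0.10000000149011612, 0.20000000298023224, 0.0, 0.20000000298023224, 0.0, 0.10000000149011612, 0.10000000149011612, 0.0, 0.20000000298023224, 0.0, 0.20000000298023224, 0.10000000149011612, 0.10000000149011612, 0.20000000298023224, 0.0, 0.10000000149011612, 0.10000000149011612, 0.10000000149011612]
[ 0.58244143 -0.36795545  0.18531189] [-0.01146862 -0.03781348 -0.06469414]
```

Foot yaw is -12.1° and stand yaw about -12°, so no rotation is needed. The seat centre is at (0.492, -0.318).

>>> {"op": "send_rows", "data": {
  "targets": [0,0,0,-30,17,0,0.2,0,0,0,-30,17,0,0.2,0,0,0,-30,16,-10,0.2,0,0,0,0,0,-35,0.2,0,0,0,0,0,-35,0.2,0,0,0,0,0,-25,0.2,0,0,0,0,0,-15,0.2,0,0,0,0,0,0,0.2,0,0,0,0,0,0,0.2,0,0,0,0,0,0,0.2]
}}

```text
t: 16.53
eef_pos: [0.4935, -0.3199, 0.0669]
eef_rot: [0.001, 0.514, 0.858, -0.0]
force: [-0.3, 0.4, -0.8]
gripper_width: 0.0427
gripper_force: 51.6
```

```bash
python3 -c "
from h import *
s=r.sense();print(s['force'],s['wrist_torque'],s['eef_pos'],s['eef_rot'])"
```

```text
[-0.25851039  0.40163366 -0.75637215] [-0.05184609  0.00062715  0.00951604] [ 0.49348886 -0.31989856  0.06687619] [ 1.31429508e-03  5.14442770e-01  8.57523661e-01 -2.84010757e-04]
```

>>> {"op": "send_rows", "data": {
  "targets": [0,0,0,-1,1,0,0.2,0,0,0,0,0,-5,0.2,0,0,0,0,0,-5,0.2,0,0,0,0,0,-3,0.2,0,0,0,0,0,-3,0.2,0,0,0,0,0,0,0.2,0,0,0,0,0,0,0.2]
}}

```text
t: 17.12
eef_pos: [0.4918, -0.3177, 0.0489]
eef_rot: [-0.0, 0.514, 0.858, 0.0]
force: [0.3, 0.2, -1.0]
gripper_width: 0.043
gripper_force: 51.6
```

Entered with no contact force. On down.

>>> {"op": "send_rows", "data": {
  "targets": [0,0,0,0,0,-3,0.2,0,0,0,0,0,-3,0.2,0,0,0,0,0,-3,0.2,0,0,0,0,0,0,0.2,0,0,0,0,0,0,0.2]
}}

```text
t: 17.53
eef_pos: [0.4918, -0.3177, 0.0399]
eef_rot: [-0.0, 0.514, 0.858, 0.0]
force: [-0.6, -0.3, -0.3]
gripper_width: 0.0428
gripper_force: 51.6
```

>>> {"op": "send_rows", "data": {
  "targets": [0,0,0,0,0,-2,0.2,0,0,0,0,0,-1,0.2,0,0,0,0,0,0,0.2,0,0,0,0,0,0,0.2]
}}

```text
t: 17.87
eef_pos: [0.4918, -0.3178, 0.0372]
eef_rot: [-0.0, 0.514, 0.858, 0.0]
force: [-0.7, -1.2, -2.2]
gripper_width: 0.0426
gripper_force: 51.6
```

>>> {"op": "send_rows", "data": {
  "targets": [0,0,0,0,0,-0.5,0.2,0,0,0,0,0,-0.5,0.2,0,0,0,0,0,0,0.2,0,0,0,0,0,0,0.2]
}}

```text
t: 18.2
eef_pos: [0.492, -0.318, 0.0366]
eef_rot: [0.0, 0.514, 0.858, -0.0]
force: [-1.2, -0.3, 0.6]
gripper_width: 0.0428
gripper_force: 51.6
```

Touching the floor lightly. I'll release and rise.

>>> {"op": "send_rows", "data": {
  "targets": [0,0,0,0,0,0,-0.6,0,0,0,0,0,0,-0.6,0,0,0,0,0,0,-0.6,0,0,0,0,0,10,-0.6,0,0,0,0,0,25,-0.6,0,0,0,0,0,35,-0.6,0,0,0,0,0,35,-1,0,0,0,0,0,35,-1,0,0,0,20,-30,20,-1,0,0,0,10,-30,0,-1,0,0,0,0,0,0,-1,0,0,0,0,0,0,-1],
  "force": 20
}}

```text
t: 19.2
eef_pos: [0.5221, -0.3792, 0.1973]
eef_rot: [0.001, 0.515, 0.857, -0.0]
force: [0.5, -0.5, -0.4]
gripper_width: 0.0855
gripper_force: 0.0
```

Run:
```python
from h import *
s=r.sense();im,P=snap("wrist","w8");t,Q=snap("scene","s8");tt,_=snap("top","t8");print(s["eef_pos"],s["force"])
o=np.zeros((600,800,3),np.uint8);o[:420,:560]=im
o[420:600,:400]=cv2.resize(t[175:305,180:420],(400,180),interpolation=cv2.INTER_CUBIC)
o[420:600,400:]=cv2.resize(tt[205:290,195:415],(400,180),interpolation=cv2.INTER_CUBIC)
cv2.imwrite("pics/f.png",o[...,::-1])
```

```text
[ 0.52209693 -0.37922585  0.19725677] [ 0.46665202 -0.45547983 -0.36641367]
```

View pics/f.png

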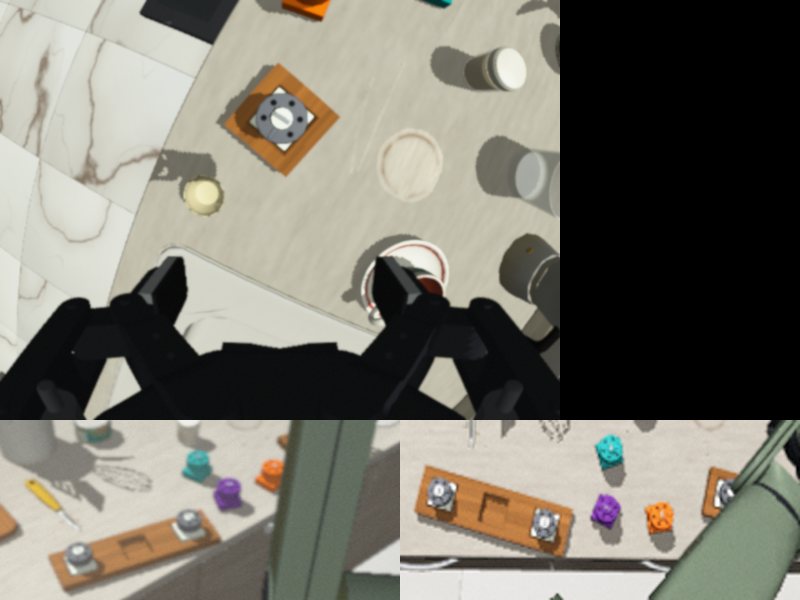

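The wrist view shows the roller upright and centred in the stand, cap at (282,118). The rack holds the two free rollers, its middle seat is empty, and the bystanders haven't moved.

Run:
```python
from h import *
im,P=load("w8");c,a=cap(im,(282,118));print(c,a,onz("wrist",c,.070,P),onz("wrist",c,.074,P))
print(r.hand_in())
```

```text
[282.01179941 118.19764012] 339 [ 0.49149796 -0.317014    0.07      ] [ 0.49148837 -0.31707086  0.074     ]
the job is handed in; nothing more can be done
None
```

I turned all three wheels about a quarter turn; the middle roller is the one that drags (about 0.28 N m), so I seated it in the reject stand, left the two free rollers in the rack, and handed the job in at about 19 s.

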